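Draw the insert from the sloping dry well and lay it in its rest

TASK

The dry well is due for cleaning, so take its metal insert out. Only the black knob and neck stand out of the bore: draw the insert straight out along the slope of the bore without letting it bind, stand it upright on the white tile and let go of it. Then take it afresh by the body and lay it in the rest with the blue base, neck down in the aluminium fork and body in the white V saddle, and leave the other things on the bench where they are.

Things in the scene. Friction and masses are not known exactly. Their poses are not given: they have to be found in the camera images.
- console: Dry-well console (fixed): white wedge-shaped instrument, 158 mm front to back (along its x), 146 mm wide, 98 mm high at the front and 140 mm at the back, with a black control panel on its front (-x) face. Origin at the centre of its underside, z up.
- well_mouth (a point): Centre of the bore's mouth in the console's steel top plate, 120 mm above the bench. z points out along the bore, which leans 15 degrees from vertical toward the panel side; x runs up the slope away from the panel, y to the side. The bore is 36 mm wide and 92 mm deep, with a flat floor.
- insert: The insert (loose, about 0.3 kg), 132 mm long. Origin at the centre of its flat foot, z along its axis to the knob. From the foot: bare aluminium body 34 mm in diameter, 100 mm long; steel neck 14 mm in diameter, 20 mm long; black knob 25 mm in diameter, 12 mm high. At the start it stands on the floor of the bore, its shoulder 8 mm out, with 1 mm of play all round.
- insert_mid (a point): The insert's axis half-way along its length: foot 66 mm below, balance point 4 mm above, shoulder (top of the metal body) 34 mm above, top of the knob 66 mm above. z along the axis to the knob.
- insert_knob (a point): Centre of the insert's black knob, 60 mm above insert_mid (126 mm from the foot); same axes.
- insert_neck (a point): Middle of the insert's neck, 44 mm above insert_mid (110 mm from the foot); same axes.
- insert_foot (a point): Centre of the insert's flat foot, the end away from the knob; same axes.
- tile: White glazed tile (fixed), 110 x 110 mm, origin at the centre of its underside, z up; its top is 8 mm above the bench. Behind the work stands a row of tall instruments, from about x = 0.58 on, and from x = 0.5 on where y is below -0.18; in front of them the bench is open.
- rest: The rest (fixed): blue base 165 x 78 x 8 mm, long side along its x, with a white V saddle near its +x end and a taller aluminium fork near its -x end. Origin at the centre of its underside, z up. An insert lies in it sloping 20 degrees, knob end high toward -x; between fork and saddle its body lies free, its underside some 30 mm above the base.
- rest_fork (a point): Where the middle of the neck belongs, in the fork, 74 mm above the bench. z runs along the laid insert from foot to knob, rising 20 degrees; x points up square to it, out of the cradle; y is level. The fork is 6 mm thick along z, 46 mm wide; slot 19 mm wide with flared lips up to 8 mm above this point, floor 7.5 mm below it. The knob lies outside the fork, the shoulder inside, 7 mm of play along z each way.
- rest_saddle (a point): On the axis of the laid insert over the middle of the white V saddle (12 mm thick along z), 44 mm above the bench, 88 mm from rest_fork toward the foot end and 22 mm from where the foot comes to lie; axes as rest_fork.
- bottle: Bystander: reagent bottle with red cap, 45 mm wide, 82 mm tall, origin at the centre of its underside.
- petri: Bystander: closed petri dish, 91 mm wide, 16 mm high, origin at the centre of its underside.
- tube_50: Bystander: standing 50 ml tube with orange cap, 36 mm wide, 114 mm tall, origin at the centre of its underside.
- timer: Bystander: white bench timer, 66 x 70 x 26 mm, origin at the centre of its underside.

How it is judged (in metres and radians):
On the way, in this order (a step that is already met when the one before it is completed fails the run):
1. the insert is drawn clear of the bore, its foot above the mouth (z of insert_foot in the frame of well_mouth above 0.003 m), for 0.05 s.
2. the insert stands upright on the tile, let go and at rest (angle between insert_mid's own z axis and vertical below 0.06 rad and contact force between insert and tile above 0.5 N and contact force between insert and the fingers below 0.05 N and horizontal distance between insert_foot and tile below 0.055 m and linear speed of insert below 0.02 m/s), for 0.2 s.
At the end, for the whole second after the job is handed in: The insert lies still in the rest, released: the middle of its neck within 10 mm along and 5 mm across of the fork's point and down in the slot (not over 4 mm above it), its axis within 0.08 rad of the rest's axis, so that the body lies in the saddle (x of insert_neck in the frame of rest_fork between -0.006 and 0.004 m and y of insert_neck in the frame of rest_fork between -0.005 and 0.005 m and z of insert_neck in the frame of rest_fork between -0.01 and 0.01 m and angle between the z axis of insert_mid and the z axis of rest_fork, either way round below 0.08 rad and linear speed of insert below 0.02 m/s and contact force between insert and the fingers below 0.05 N); the robot touches nothing.
It fails at once if the insert binds while it is being drawn (its foot over 4 mm off the floor of the bore): it presses on the bore with more than 40 N (contact force between insert and console above 40 N and z of insert_foot in the frame of well_mouth above -0.088 m).
It fails at once if a bystander is shifted by more than 30 mm (distance of any of bottle, petri, tube_50, timer from where it was at the start of the episode above 0.03 m).
It also fails if it takes over 64 s, if anything falls off the work surface, if the arm or the gripper's body presses on something with over 40 N, if the wrist force passes 120 N, or if a joint passes its speed limit or range.

ROBOT

A 6-joint arm with a two-finger parallel gripper is mounted at the origin on a cart in front of the work surface, level with it; the furniture and walls round the work are solid. World frame = base frame: x ahead of the robot, y to its left, z up, the work surface at z = 0. Lengths are in mm, angles in rad, forces in N, time in s.
With the tool pointing down it reaches from about 425 to 950 mm from the base axis. Payload 14.7 kg.
Tool frame: the origin (TCP) lies at the very end of the fingers, on their centre line; the grasp point (between the pads) lies 19 mm behind it; z points along the fingers, y is the line along which they close (so a half turn about z gives the same grasp; the last joint's range is limited). The gripper opens to 85 mm and grips with 20 to 120 N. Pads are 22 mm wide; open, the fingers measure 114 mm over their backs; the gripper's body (76 mm by 85 mm) begins 54 mm behind the grasp point. The pads swing forward as they close: fully open they stand 13 mm farther back than shut.
Start: joints at [-1.309, 0.48, 1.596, -0, 1.065, -0.047], TCP at [197.561, -619.243, 231.297] pointing down, gripper open.
Joint ranges: [-2.75, 2.75], [-0.82, 2.05], [0.23, 2.67], [-1.56, 4.7], [0.09, 2.69], [-2.92, 2.92]. Speed limits (rad/s): [1.89, 1.89, 2.39, 3.01, 3.01, 3.01].

INTERFACE

Orientations are given as [roll, pitch, yaw] about the fixed x, y, z axes, in that order (R = Rz(yaw) Ry(pitch) Rx(roll)).
In Python, from bench import * gives the robot as it stands.
- The arm moves only by the tool move_arm, never from a script. Its argument "deltas" is a list of rows, each an object with "offset": the shift along the tool's x, y, z in m, a list of three; "yaw": the turn about the tool's z in degrees; "jaw": the opening in per cent of the stroke, from 0 (shut) to 100 (fully open). A call has 1 to 20 rows; each row shifts and turns the commanded pose from where the row before left it, along the tool's axes as they then stand; what a row does not reach is not made up. A row lasts 1/10 s, in which the tool goes at most 50 mm and 8.59 degrees, less where a joint would pass 70% of its speed; a pose out of reach is approached as far as the arm can. A call is refused whole if a number of a shift passes 0.05 or a number of a turn 8.59, either way. A call with a gripper value outside its range is refused whole. The fingers move at their own pace and stop on an object; "force" is the grip in N (left out, the last holds). Time passes only in rows, so rows that do not move let the fingers close. It gives the time, the measured TCP pose, the force, the opening and the grip force at its end, in the units of the state.
- get_obs(): the state, without advancing time (a new reading comes with each control period).
- camera(name): name is "scene" or "top" or "wrist"; returns a dict with "image" (400x640x3 uint8, red, green, blue), "range_z" (400x640 float32, mm along the optical axis (not along the pixel's ray), 0 where there is no reading), "fx", "fy", "cx", "cy" (pixels), "extrinsics" (4x4, takes a point from camera to world coordinates); the wrist camera has in their place "mount" (4x4, takes a point from camera to tool coordinates, whose origin is the TCP and whose axes are the flange's). Camera axes: x right, y up, looking along -z (the intrinsics and any distortion apply to the point x, -y, -z); pixel columns grow to the right and rows downward; lengths in mm; the calibration is good to about 2 mm. The wrist camera is an equidistant fisheye: a pixel r from the principal point sees the ray r / f radians off the axis. A picture is of the moment at which its call begins: read the wrist's pose just before it.
- job_done(): hands the job in; it is judged then, once.
The state is a dict: "time": time; "joint_pos": joint angles; "joint_vel": joint speeds; "tau": joint torques, N m; "eef_pos": TCP position; "orientation": TCP orientation; "force": force on the tool from outside, world axes, zero at the start; "wrist_torque": the same for the moment, N m; "gripper_width": finger opening in mm; "grip_force": force on a finger pad.
Only numpy, scipy, OpenCV 4.12 (cv2) and the standard library are available. Lean on these libraries where they do the work, as an engineer would, in place of code of your own. Each camera call takes 0.05 s, during which the arm holds its last target. There are 200 camera calls.

## Working session

There is one attempt and no reset: what is moved stays moved. The work goes in short steps, Python scripts to look and compute and a tool call to move; the robot and the scene stay as the last step left them, time stands still between calls to the robot, and variables do not carry over. Pictures are saved under pics/ and viewed, at most 10 in all, crops included, and the job is handed in when it is done.

Besides the shell and the picture viewer there is one more tool, called by a JSON object that holds its "fn" and its "kwargs", one argument or row to a line. move_arm: Moves the arm, as the interface text tells. Its arguments: {"type":"object","properties":{"deltas":{"type":"array"},"force":{"type":"number"}},"required":["deltas"]}

```bash
mkdir -p pics; ls; python3 - <<'E'
from bench import *
import cv2, numpy as np, pickle
o=get_obs(); print(o)
for n in ("scene","top"):
    c=camera(n); pickle.dump(c,open(f"{n}.pkl","wb"))
    cv2.imwrite(f"pics/{n}.png",c["image"][:,:,::-1]); print(n,c["fx"],c["fy"],c["cx"],c["cy"],c["extrinsics"],[k for k in c])
E
```

```text
pics
{'time': 0.0, 'joint_pos': array([-1.30860574e+00,  4.80820134e-01,  1.59689602e+00,  6.58251012e-06,
        1.06512666e+00, -4.66306688e-02]), 'joint_vel': array([-1.69441157e-05,  1.21328787e-03,  1.56387698e-03, -7.05665738e-04,
        6.05554878e-04, -2.32185577e-04]), 'tau': array([-3.45293156e-04, -9.50660276e+01, -4.30199575e+01,  1.83310561e-05,
        1.20150609e-02, -3.33759021e-05]), 'eef_pos': array([ 197.44814545, -618.82729998,  230.67174526]), 'orientation': array([-3.14034412e+00, -6.40230975e-05,  3.08818027e-01]), 'force': array([-0.03714843, -0.29883494,  0.12208078]), 'wrist_torque': array([-0.04223444,  0.003568  ,  0.00685888]), 'grip_force': 0.0, 'gripper_width': 85.21079997958873}
scene 383.6887937478317 383.6887937478317 323.37110925874754 194.9331829462773 [[-8.89838889e-01  3.54682659e-01 -2.87031293e-01  2.68650700e+02]
 [-4.56089855e-01 -6.73518150e-01  5.81683201e-01  6.63248469e+02]
 [ 1.29921589e-02  6.48516393e-01  7.61089805e-01  8.90209774e+02]
 [ 0.00000000e+00  0.00000000e+00  0.00000000e+00  1.00000000e+00]] ['image', 'range_z', 'fx', 'fy', 'cx', 'cy', 'extrinsics']
top 467.96850445945427 467.96850445945427 322.1561238667369 191.66843421276573 [[ 6.79105348e-02  9.69308075e-01 -2.36283758e-01  2.72481893e+02]
 [-9.97691380e-01  6.59155235e-02 -1.63418169e-02  4.64083732e+01]
 [-2.65487504e-04  2.36848050e-01  9.71546669e-01  1.36231705e+03]
 [ 0.00000000e+00  0.00000000e+00  0.00000000e+00  1.00000000e+00]] ['image', 'range_z', 'fx', 'fy', 'cx', 'cy', 'extrinsics']
```

View pics/top.png

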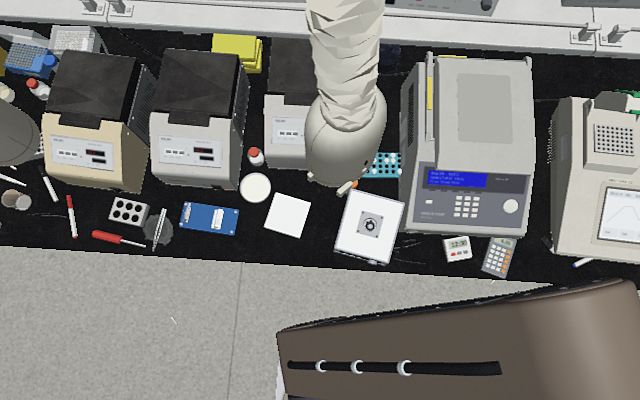

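View pics/scene.png

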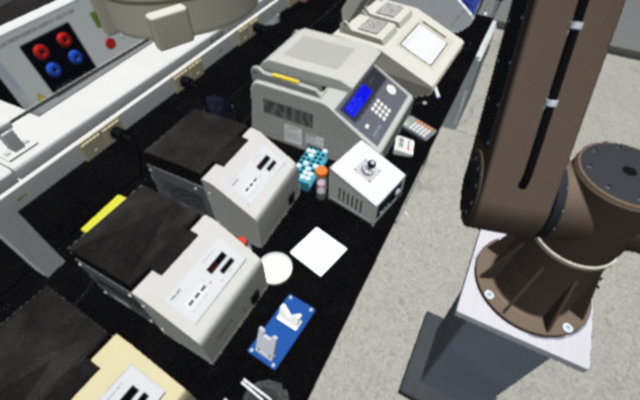

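Top view: the console is at about (369,226) with the knob at (370,225). The tile is at (288,215), the rest at (209,218), the petri dish at (255,188), the bottle at (255,157), the tube at (347,188) and the timer at (457,248). A beige hanging arm covers (345,120). In the scene view the knob is at (371,163), the fork at (267,345) and the saddle at (290,318).

```bash
cat > h.py <<'E'
import numpy as np, cv2, pickle
def world(c,u,v,z=None):
    d=z if z is not None else c["range_z"][int(round(v)),int(round(u))]
    p=np.array([(u-c["cx"])/c["fx"]*d,-(v-c["cy"])/c["fy"]*d,-d,1]); return (c["extrinsics"]@p)[:3]
def onplane(c,u,v,h):
    E=c["extrinsics"]; r=E[:3,:3]@np.array([(u-c["cx"])/c["fx"],-(v-c["cy"])/c["fy"],-1]); o=E[:3,3]
    return o+r*(h-o[2])/r[2]
E
python3 - <<'E'
from h import *
t=pickle.load(open("top.pkl","rb")); s=pickle.load(open("scene.pkl","rb"))
for n,p in dict(beige=(345,120),beige2=(340,170),beige3=(345,40),knob=(370,225),tile=(288,215),rest=(209,218),petri=(255,188),bottle=(255,155),tube=(347,187),timer=(457,246),cons=(350,205)).items(): print(n,world(t,*p).round())
for n,p in dict(beige=(220,20),knob=(371,161),tile=(319,251),petri=(277,268),tube=(321,170),fork=(267,340),sad=(290,314)).items(): print('s',n,world(s,*p).round())
a=cv2.resize(t["image"][170:280,160:420],None,fx=3,fy=3,interpolation=cv2.INTER_CUBIC)
cv2.imwrite("pics/t2.png",a[:,:,::-1])
b=cv2.resize(s["image"][130:380,235:420],None,fx=2.4,fy=2.4,interpolation=cv2.INTER_CUBIC); cv2.imwrite("pics/s2.png",b[:,:,::-1])
E
```

```text
beige [439.  37. 962.]
beige2 [418.  37. 868.]
beige3 [ 436.   43. 1099.]
knob [485. -64. 158.]
tile [524. 164.  13.]
rest [500. 396.   5.]
petri [597. 268.  18.]
bottle [680. 268.  80.]
tube [413.  26. 817.]
timer [ 464. -326.   27.]
cons [540. -10. 131.]
s beige [424. 491. 784.]
s knob [485. -62. 161.]
s tile [521. 172.  11.]
s petri [591. 271.  18.]
s tube [608.  -6. 117.]
s fork [502. 449.  61.]
s sad [497. 364.  24.]
```

View pics/t2.png

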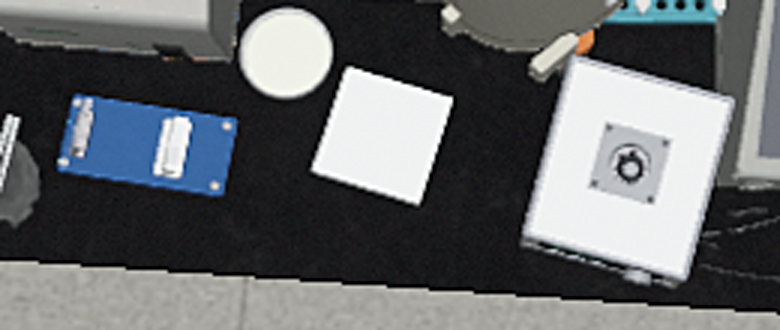

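View pics/s2.png

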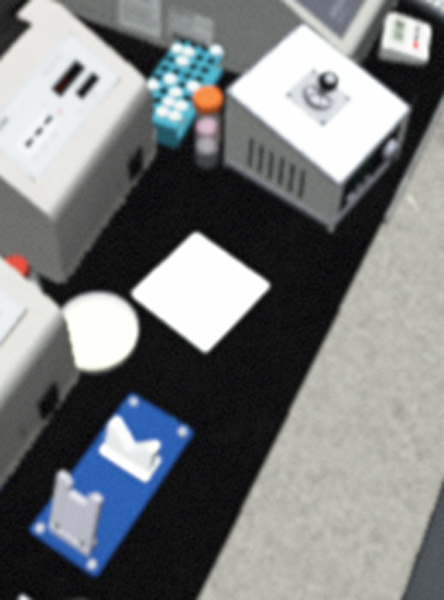

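The top crop shows the rest with the fork on the left (+y) at (82,127) and the saddle at (173,147). The tile is centred at (383,136), and the console is yawed about -10° with the knob at (630,165). The scene crop confirms that the fork stands at the +y end and that the bench around the tile is clear.

Next I'll turn the tool to the console yaw and go over the knob.

{"fn": "move_arm", "kwargs": {
  "deltas": [
    {"offset":[0,0,-0.0125],"yaw":7,"jaw":100},
    {"offset":[0,0,-0.0125],"yaw":7},
    {"offset":[0,0,-0.0125],"yaw":7},
    {"offset":[0,0,-0.0125],"yaw":7},
    {"offset":[0.0101,-0.0374,0]},
    {"offset":[0.0101,-0.0374,0]},
    {"offset":[0.0101,-0.0374,0]},
    {"offset":[0.0101,-0.0374,0]},
    {"offset":[0.0101,-0.0374,0]},
    {"offset":[0.0101,-0.0374,0]},
    {"offset":[0.0101,-0.0374,0]},
    {"offset":[0.0101,-0.0374,0]},
    {"offset":[0.0101,-0.0374,0]},
    {"offset":[0.0101,-0.0374,0]},
    {"offset":[0.0101,-0.0374,0]},
    {"offset":[0.0101,-0.0374,0]},
    {"offset":[0.0101,-0.0374,0]},
    {"offset":[0.0101,-0.0374,0]},
    {"offset":[0.0138,-0.036,0]},
    {"offset":[0.0138,-0.036,0]}
  ]
}}

```text
$.deltas[1]: bad value
```

```bash
cat >> h.py <<'E'
from scipy.spatial.transform import Rotation as Ro
def toolT(o):
    T=np.eye(4); T[:3,:3]=Ro.from_euler('xyz',o["orientation"]).as_matrix(); T[:3,3]=o["eef_pos"]; return T
def wray(w,T,u,v):
    a,b=u-w["cx"],v-w["cy"]; r=np.hypot(a,b); th=r/w["fx"]
    d=np.array([a/r*np.sin(th),-b/r*np.sin(th),-np.cos(th)]); M=T@w["mount"]
    return M[:3,3],M[:3,:3]@d
def wplane(w,T,u,v,h):
    o,r=wray(w,T,u,v); return o+r*(h-o[2])/r[2]
def wrange(w,T,u,v):
    o,r=wray(w,T,u,v); c=np.cos(np.hypot(u-w["cx"],v-w["cy"])/w["fx"]); return o+r*w["range_z"][int(round(v)),int(round(u))]/c
def snap(name,zoom=None):
    from bench import get_obs,camera
    o=get_obs(); w=camera("wrist"); T=toolT(o); pickle.dump((w,T),open(name+".pkl","wb"))
    im=w["image"]
    if zoom: x0,x1,y0,y1,f=zoom; im=cv2.resize(im[y0:y1,x0:x1],None,fx=f,fy=f,interpolation=cv2.INTER_CUBIC)
    cv2.imwrite(f"pics/{name}.png",im[:,:,::-1]); return o,w,T
E
python3 - <<'E'
from h import *
o,w,T=snap("w1"); print(o["time"],o["eef_pos"],o["orientation"],o["joint_pos"],w["fx"],w["cx"],w["cy"],w["mount"])
E
```

```text
0.1 [ 197.460944   -618.89821327  230.74164054] [-3.14053491e+00 -5.17596081e-05  3.08809494e-01] [-1.30861309e+00  4.80756295e-01  1.59681956e+00  2.74623708e-06
  1.06507580e+00 -4.66276165e-02] 309.70691628693146 316.5323317074462 201.43833996808297 [[ 7.25920146e-04  9.60116046e-01  2.79600877e-01  7.08047489e+01]
 [ 9.99999231e-01 -9.78056996e-04  7.62260226e-04 -6.07762819e-01]
 [ 1.00532387e-03  2.79600109e-01 -9.60116018e-01 -1.41451080e+02]
 [ 0.00000000e+00  0.00000000e+00  0.00000000e+00  1.00000000e+00]]
```

View pics/w1.png

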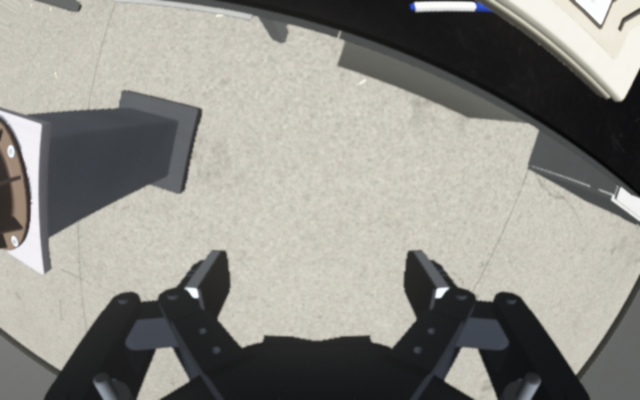

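The call was refused because every row needs all its keys, so this wrist view only shows floor and fingers. I'll resend it in full.

{"fn": "move_arm", "kwargs": {
  "deltas": [
    {"offset":[0,0,-0.0125],"yaw":7,"jaw":100},
    {"offset":[0,0,-0.0125],"yaw":7,"jaw":100},
    {"offset":[0,0,-0.0125],"yaw":7,"jaw":100},
    {"offset":[0,0,-0.0125],"yaw":7,"jaw":100},
    {"offset":[0.0101,-0.0374,0],"yaw":0,"jaw":100},
    {"offset":[0.0101,-0.0374,0],"yaw":0,"jaw":100},
    {"offset":[0.0101,-0.0374,0],"yaw":0,"jaw":100},
    {"offset":[0.0101,-0.0374,0],"yaw":0,"jaw":100},
    {"offset":[0.0101,-0.0374,0],"yaw":0,"jaw":100},
    {"offset":[0.0101,-0.0374,0],"yaw":0,"jaw":100},
    {"offset":[0.0101,-0.0374,0],"yaw":0,"jaw":100},
    {"offset":[0.0101,-0.0374,0],"yaw":0,"jaw":100},
    {"offset":[0.0101,-0.0374,0],"yaw":0,"jaw":100},
    {"offset":[0.0101,-0.0374,0],"yaw":0,"jaw":100},
    {"offset":[0.0101,-0.0374,0],"yaw":0,"jaw":100},
    {"offset":[0.0101,-0.0374,0],"yaw":0,"jaw":100},
    {"offset":[0.0101,-0.0374,0],"yaw":0,"jaw":100},
    {"offset":[0.0101,-0.0374,0],"yaw":0,"jaw":100},
    {"offset":[0.0138,-0.036,0],"yaw":0,"jaw":100},
    {"offset":[0.0138,-0.036,0],"yaw":0,"jaw":100}
  ]
}}

```text
time: 2.15
eef_pos: [470.9, -61.9, 281.4]
orientation: [3.142, -0.0, -0.18]
force: [0.4, -0.6, 0.0]
gripper_width: 85.2
grip_force: 0.0
```

```bash
python3 - <<'E'
from h import *
o,w,T=snap("w2"); print(o["time"],o["eef_pos"],o["orientation"],o["force"],o["joint_pos"])
E
```

```text
2.15 [470.85169218 -61.89447194 281.37673623] [ 3.14152579e+00 -1.80646811e-04 -1.79728312e-01] [ 4.16291623e-01 -6.29994813e-01  5.24071126e-04] [-1.94498383e-01  1.78197678e-01  1.91992276e+00 -7.42809937e-05
  1.04329060e+00  1.55606365e+00]
```

View pics/w2.png

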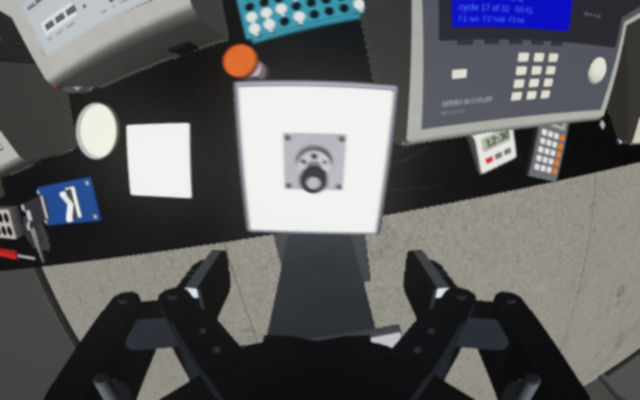

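Wrist view: the knob is at about (313,178), the plate screws at (287,138), (342,138), (344,186) and (286,187), and the console's top edges at (237,84), (396,88), (380,232) and (249,229). The tile is at (160,160) and the rest at (68,201).

```bash
python3 - <<'E'
from h import *
w,T=pickle.load(open("w2.pkl","rb"))
def cloud(u0,u1,v0,v1):
    P=[];U=[]
    for v in range(v0,v1):
        for u in range(u0,u1):
            if w["range_z"][v,u]>0: P.append(wrange(w,T,u,v)); U.append((u,v))
    return np.array(P),np.array(U)
P,U=cloud(290,340,140,200)
k=P[:,2]>150; print(k.sum(),np.percentile(P[k],[0,5,50,95,100],axis=0).round(1),U[k].min(0),U[k].max(0))
im=w["image"]; g=im.max(2)
for h in (155,158.6): print('knob',wplane(w,T,313.5,178,h).round(1))
# plate screws -> mouth: fit plane of top
Q,V=cloud(255,380,95,225)
wh=np.array([g[v,u]>200 for u,v in V]); A=np.c_[Q[wh][:,:2],np.ones(wh.sum())]; s=np.linalg.lstsq(A,Q[wh][:,2],rcond=None)[0]; print('plane',s,wh.sum(), 'tilt',np.degrees(np.arctan(np.hypot(*s[:2]))),'dir',np.degrees(np.arctan2(s[1],s[0])))
def onpl(u,v):
    o,r=wray(w,T,u,v); n=np.array([-s[0],-s[1],1]); return o+r*((s[2]-n@o)/(n@r))
sc=[onpl(*p) for p in [(287,138),(342,138),(344,186),(286,187)]]; print(np.round(sc,1),np.mean(sc,0))
co=[onpl(*p) for p in [(237,84),(396,88),(380,232),(249,229)]]; print(np.round(co,1)); 
for a,b in [(3,0),(2,1)]: d=co[b]-co[a]; print(np.degrees(np.arctan2(d[1],d[0])))
d=co[0]-co[1]; print(np.degrees(np.arctan2(d[1],d[0]))-90)
E
```

```text
612 [[469.8 -74.1 150.2]
 [472.7 -72.  153.2]
 [483.7 -62.1 157.3]
 [493.2 -52.2 159.8]
 [494.7 -49.7 160.9]] [301 167] [328 194]
knob [485.2 -61.1 155. ]
knob [485.9 -61.3 158.6]
plane [  0.26175589  -0.05364704 -14.29035542] 12926 tilt 14.959773375179445 dir -11.582411645750916
[[522.4 -41.7 124.7]
 [513.  -93.7 125. ]
 [462.4 -88.6 111.5]
 [471.9 -29.2 110.8]] [492.4129786  -63.302488   117.99763336]
[[ 582.5   -7.1  138.6]
 [ 552.8 -150.4  138.5]
 [ 397.7 -122.2   96.4]
 [ 428.    25.4   96.4]]
-11.88671938805143
-10.296679015626102
-11.739517317593624
```

{"fn": "move_arm", "kwargs": {
  "deltas": [
    {"offset":[0.0135,-0.0027,0.02],"yaw":1.2,"jaw":100},
    {"offset":[0,0,0.02],"yaw":0,"jaw":80},
    {"offset":[0,0,0.02],"yaw":0,"jaw":70},
    {"offset":[0,0,0.02],"yaw":0,"jaw":70},
    {"offset":[0,0,0.02],"yaw":0,"jaw":70},
    {"offset":[0,0,0.02],"yaw":0,"jaw":70},
    {"offset":[0,0,0.012],"yaw":0,"jaw":70},
    {"offset":[0,0,0.012],"yaw":0,"jaw":70},
    {"offset":[0,0,0],"yaw":0,"jaw":70},
    {"offset":[0,0,0],"yaw":0,"jaw":70}
  ],
  "force": 30
}}

```text
time: 3.2
eef_pos: [484.3, -63.3, 137.5]
orientation: [3.142, -0.0, -0.201]
force: [-0.0, -0.1, 0.7]
gripper_width: 60.1
grip_force: 0.0
```

```bash
python3 - <<'E'
from h import *
o,w,T=snap("w3",(200,440,180,330,3)); print(o["time"],o["eef_pos"],o["orientation"],o["force"],o["gripper_width"])
E
```

```text
3.2 [484.33725759 -63.30794181 137.53928502] [ 3.14158523e+00 -4.57136719e-05 -2.00799722e-01] [-0.02714266 -0.1270209   0.72438396] 60.12653091411531
```

View pics/w3.png

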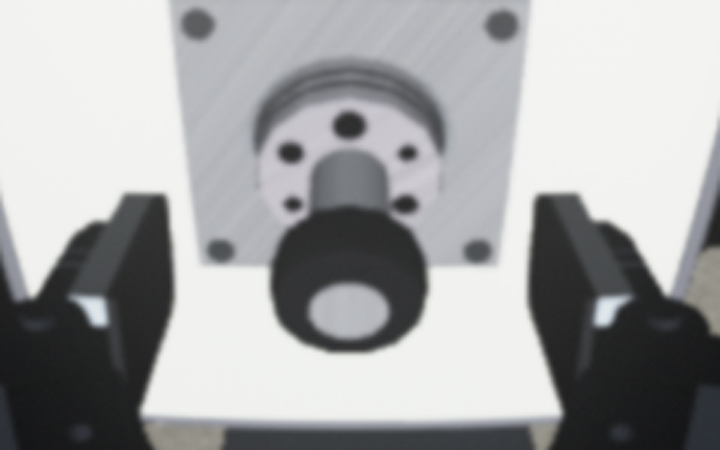

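The knob, at (349,290) in the crop, is centred between the pads, whose inner edges are at 172 and 530. I'll close on it now.

{"fn": "move_arm", "kwargs": {
  "deltas": [
    {"offset":[0,0,0],"yaw":0,"jaw":20},
    {"offset":[0,0,0],"yaw":0,"jaw":20},
    {"offset":[0,0,0],"yaw":0,"jaw":20},
    {"offset":[0,0,0],"yaw":0,"jaw":20},
    {"offset":[0,0,0],"yaw":0,"jaw":20},
    {"offset":[0,0,0],"yaw":0,"jaw":20}
  ],
  "force": 30
}}

```text
time: 3.85
eef_pos: [484.5, -63.3, 137.9]
orientation: [-3.142, -0.001, -0.201]
force: [-1.0, 1.1, 6.5]
gripper_width: 23.8
grip_force: 29.0
```

```bash
python3 -c "
from bench import *
print(get_obs())"
```

```text
{'time': 3.85, 'joint_pos': array([-1.91968945e-01,  3.86795267e-01,  2.05341962e+00,  3.03908801e-05,
        7.00436102e-01,  1.57960245e+00]), 'joint_vel': array([ 0.00080867,  0.0008505 ,  0.00145491,  0.00041538,  0.00023864,
       -0.00125855]), 'tau': array([-1.47767435e-01, -6.93902993e+01, -2.92489386e+01, -6.05489407e-02,
       -4.62518195e-01, -6.18353035e-03]), 'eef_pos': array([484.50039773, -63.29422271, 137.88437257]), 'orientation': array([-3.14156475e+00, -9.41456179e-04, -2.00798311e-01]), 'force': array([-1.03214917,  1.05109232,  6.49587413]), 'wrist_torque': array([0.06374926, 0.15616322, 0.04658605]), 'grip_force': 28.999840915203094, 'gripper_width': 23.81299369153517}
```

{"fn": "move_arm", "kwargs": {
  "deltas": [
    {"offset":[-0.0013,0,-0.00485],"yaw":0,"jaw":20},
    {"offset":[-0.0013,0,-0.00485],"yaw":0,"jaw":20},
    {"offset":[-0.0013,0,-0.00485],"yaw":0,"jaw":20}
  ],
  "force": 40
}}

```text
time: 4.15
eef_pos: [480.3, -62.5, 152.3]
orientation: [3.142, -0.0, -0.201]
force: [1.3, 0.7, -3.1]
gripper_width: 22.9
grip_force: 39.3
```

```bash
python3 -c "
from bench import *
o=get_obs();print(o['eef_pos'],o['force'],o['wrist_torque'],o['gripper_width'])"
```

```text
[480.25238489 -62.4504399  152.3136234 ] [ 1.2777783   0.69790132 -3.08761294] [-0.04430428 -0.22733861  0.03379328] 22.948479456613413
```

{"fn": "move_arm", "kwargs": {
  "deltas": [
    {"offset":[-0.002,0,-0.0075],"yaw":0,"jaw":20},
    {"offset":[-0.002,0,-0.0075],"yaw":0,"jaw":20},
    {"offset":[-0.002,0,-0.0075],"yaw":0,"jaw":20},
    {"offset":[-0.002,0,-0.0075],"yaw":0,"jaw":20},
    {"offset":[-0.002,0,-0.0075],"yaw":0,"jaw":20}
  ]
}}

```text
time: 4.65
eef_pos: [470.3, -60.4, 190.1]
orientation: [3.142, -0.0, -0.201]
force: [0.8, 0.2, -3.7]
gripper_width: 23.2
grip_force: 39.4
```

{"fn": "move_arm", "kwargs": {
  "deltas": [
    {"offset":[-0.002,0,-0.0075],"yaw":0,"jaw":20},
    {"offset":[-0.002,0,-0.0075],"yaw":0,"jaw":20},
    {"offset":[-0.002,0,-0.0075],"yaw":0,"jaw":20},
    {"offset":[-0.002,0,-0.0075],"yaw":0,"jaw":20},
    {"offset":[-0.002,0,-0.0075],"yaw":0,"jaw":20},
    {"offset":[-0.002,0,-0.0075],"yaw":0,"jaw":20},
    {"offset":[-0.002,0,-0.0075],"yaw":0,"jaw":20},
    {"offset":[-0.002,0,-0.0075],"yaw":0,"jaw":20},
    {"offset":[-0.002,0,-0.0075],"yaw":0,"jaw":20},
    {"offset":[0,0,-0.02],"yaw":0,"jaw":20},
    {"offset":[0,0,-0.02],"yaw":0,"jaw":20},
    {"offset":[0,0,0],"yaw":0,"jaw":20}
  ]
}}

```text
time: 5.85
eef_pos: [454.1, -57.1, 299.2]
orientation: [-3.142, -0.004, -0.201]
force: [0.6, -0.6, -3.3]
gripper_width: 22.8
grip_force: 39.6
```

```bash
python3 - <<'E'
from h import *
from bench import *
o=get_obs(); c=camera("scene"); print(o['eef_pos'],o['force'],o['wrist_torque'],o['gripper_width'],o['time'])
pickle.dump(c,open("s3.pkl","wb")); 
E=c["extrinsics"]; 
def proj(c,p):
    q=np.linalg.inv(c["extrinsics"])@np.r_[p,1]; return c["cx"]+c["fx"]*q[0]/-q[2], c["cy"]-c["fy"]*q[1]/-q[2]
u,v=map(int,proj(c,o['eef_pos'])); print(u,v)
cv2.imwrite("pics/s3.png",cv2.resize(c["image"][max(v-90,0):v+130,u-110:u+110],None,fx=2.7,fy=2.7)[:,:,::-1])
# insert bearing below tool: points near with z between
P=[]
for vv in range(max(v-30,0),min(v+130,400)):
    for uu in range(u-60,u+60):
        p=world(c,uu,vv)
        if np.hypot(*(p[:2]-o['eef_pos'][:2]))<60 and 130<p[2]<o['eef_pos'][2]-20: P.append(p)
P=np.array(P); print(len(P))
for z in range(140,260,15):
    k=abs(P[:,2]-z)<5
    if k.sum(): print(z,k.sum(),P[k].mean(0).round(1))
E
```

```text
[454.10777003 -57.11220955 299.18141949] [ 0.63664736 -0.61682821 -3.25246748] [ 0.02541192 -0.05431499 -0.05093305] 22.82337627526797 5.85
388 125
320
200 34 [482.2 -51.  200.2]
215 32 [478.5 -50.  215. ]
230 39 [474.1 -49.2 229.4]
245 37 [470.4 -48.1 245. ]
```

View pics/s3.png

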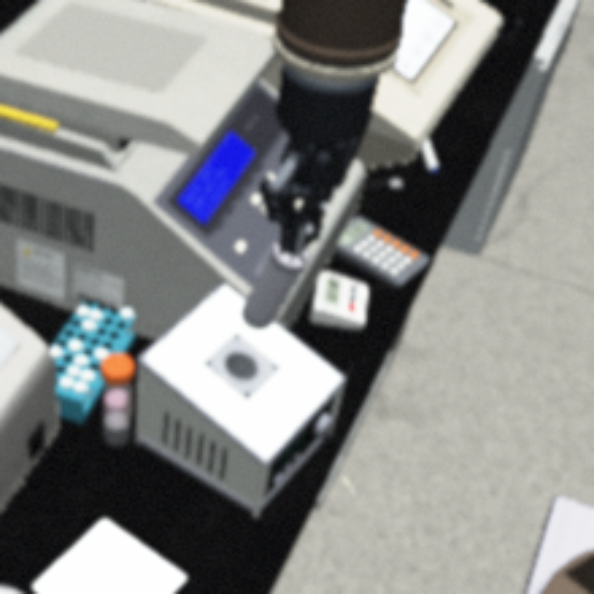

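Drawn clear: it still leans 15° in the hand and the bore at (240,365) in the crop is empty. Next I'll carry it over the tile.

{"fn": "move_arm", "kwargs": {
  "deltas": [
    {"offset":[-0.0028,-0.0375,0],"yaw":0,"jaw":20},
    {"offset":[-0.0028,-0.0375,0],"yaw":0,"jaw":20},
    {"offset":[-0.0028,-0.0375,0],"yaw":0,"jaw":20},
    {"offset":[-0.0028,-0.0375,0],"yaw":0,"jaw":20},
    {"offset":[-0.0028,-0.0375,0],"yaw":0,"jaw":20},
    {"offset":[-0.0028,-0.0375,0],"yaw":0,"jaw":20},
    {"offset":[0,0,0.024],"yaw":0,"jaw":20},
    {"offset":[0,0,0.024],"yaw":0,"jaw":20},
    {"offset":[0,0,0.024],"yaw":0,"jaw":20},
    {"offset":[0,0,0.024],"yaw":0,"jaw":20},
    {"offset":[0,0,0.024],"yaw":0,"jaw":20},
    {"offset":[0,0,0.024],"yaw":0,"jaw":20},
    {"offset":[0,0,0.024],"yaw":0,"jaw":20},
    {"offset":[0,0,0],"yaw":0,"jaw":20},
    {"offset":[0,0,0],"yaw":0,"jaw":20}
  ]
}}

```text
time: 7.4
eef_pos: [480.7, 166.8, 128.5]
orientation: [3.141, 0.002, -0.201]
force: [0.7, 0.1, -3.5]
gripper_width: 23.3
grip_force: 40.1
```

```bash
cat >> h.py <<'E'
def ins(zlo,zhi,rad=70,off=(0,0)):
    from bench import get_obs,camera
    o=get_obs(); c=camera("scene"); e=o["eef_pos"]; print(e,o["force"],o["gripper_width"],o["time"])
    V,U=np.mgrid[0:400,0:640]; d=c["range_z"]; 
    p=np.stack([(U-c["cx"])/c["fx"]*d,-(V-c["cy"])/c["fy"]*d,-d,np.ones_like(d)],-1)@c["extrinsics"].T
    p=p[...,:3]; m=(d>0)&(np.hypot(p[...,0]-e[0]-off[0],p[...,1]-e[1]-off[1])<rad)&(p[...,2]>zlo)&(p[...,2]<zhi)
    P=p[m]
    for z in range(int(zlo),int(zhi),12):
        k=(P[:,2]>=z)&(P[:,2]<z+12)
        if k.sum()>3: print(z+6,k.sum(),P[k].mean(0).round(1),np.ptp(P[k],axis=0).round(0))
    return P
E
python3 - <<'E'
from h import *
ins(14,130)
E
```

```text
[480.73969136 166.76084471 128.46629437] [ 0.73832903  0.08562353 -3.54119295] 23.26904982189002 7.4
20 9 [503.8 171.6  22.6] [28. 14.  5.]
32 24 [507.  174.2  32. ] [33. 13. 12.]
44 28 [504.1 173.8  43.2] [35. 16. 12.]
56 28 [501.4 175.7  56. ] [31. 11. 12.]
68 28 [498.1 175.4  68.1] [33. 13. 11.]
80 29 [493.  176.2  79.7] [33. 15. 11.]
92 31 [491.6 176.9  92.1] [33. 13. 12.]
104 28 [489.6 177.2 103.2] [32. 14. 11.]
116 53 [481.6 173.1 115. ] [34. 25. 11.]
```

{"fn": "move_arm", "kwargs": {
  "deltas": [
    {"offset":[0,0,0.004],"yaw":0,"jaw":20},
    {"offset":[0,0,0.004],"yaw":0,"jaw":20},
    {"offset":[0,0,0.003],"yaw":0,"jaw":20},
    {"offset":[0,0,0.002],"yaw":0,"jaw":20},
    {"offset":[0,0,0.002],"yaw":0,"jaw":20},
    {"offset":[0,0,0],"yaw":0,"jaw":20}
  ],
  "force": 20
}}

```text
time: 8.05
eef_pos: [483.1, 167.6, 115.9]
orientation: [-3.139, -0.004, -0.201]
force: [-4.8, -0.3, 33.0]
gripper_width: 23.2
grip_force: 45.1
```

{"fn": "move_arm", "kwargs": {
  "deltas": [
    {"offset":[0,0,-0.002],"yaw":0,"jaw":20},
    {"offset":[0.004,0,-0.0004],"yaw":0,"jaw":20},
    {"offset":[0.004,0,-0.0003],"yaw":0,"jaw":20},
    {"offset":[0.004,0,-0.0002],"yaw":0,"jaw":20},
    {"offset":[0.004,0,-0.0001],"yaw":0,"jaw":20}
  ],
  "force": 20
}}

```text
time: 8.55
eef_pos: [497.7, 163.8, 117.3]
orientation: [-3.141, -0.001, -0.201]
force: [-1.7, 1.1, 9.6]
gripper_width: 22.9
grip_force: 43.3
```

```bash
python3 - <<'E'
from h import *
ins(14,110)
E
```

```text
[497.73461205 163.84715135 117.34886114] [-1.6767941   1.05311006  9.5752931 ] 22.9344207943083 8.55
20 25 [506.2 173.5  20.3] [31. 19. 11.]
32 30 [503.6 173.   32. ] [33. 24. 11.]
44 24 [502.7 174.2  44.5] [29. 20. 11.]
56 33 [501.1 173.3  55.6] [33. 21. 12.]
68 28 [497.4 174.6  68.3] [28. 21. 12.]
80 35 [499.6 174.4  79.8] [33. 23. 11.]
92 26 [495.9 175.2  91. ] [29. 17. 10.]
104 67 [492.1 170.5 105.2] [30. 30. 11.]
```

{"fn": "move_arm", "kwargs": {
  "deltas": [
    {"offset":[0.004,0,0.0001],"yaw":0,"jaw":20},
    {"offset":[0.004,0,0.0002],"yaw":0,"jaw":20},
    {"offset":[0.004,0,0.0003],"yaw":0,"jaw":20},
    {"offset":[0.003,0,0.0003],"yaw":0,"jaw":20},
    {"offset":[0,0,0],"yaw":0,"jaw":20}
  ]
}}

```text
time: 9.1
eef_pos: [512.3, 160.7, 116.0]
orientation: [-3.141, -0.0, -0.201]
force: [-0.8, 1.3, 7.5]
gripper_width: 23.2
grip_force: 43.6
```

```bash
python3 - <<'E'
from h import *
ins(14,110)
E
```

```text
[512.27783784 160.70907134 116.02577548] [-0.76463659  1.31483628  7.47480342] 23.248520880029506 9.1
20 31 [505.8 173.4  19.4] [35. 60. 12.]
32 32 [503.5 171.5  31.9] [28. 23. 12.]
44 30 [504.  172.8  44. ] [28. 19. 11.]
56 34 [503.4 171.7  55.3] [28. 21. 12.]
68 36 [504.7 172.3  68.2] [29. 21. 12.]
80 33 [503.5 172.4  79.9] [28. 20. 11.]
92 30 [503.7 172.8  91.5] [28. 19. 10.]
104 68 [502.4 167.9 105.7] [30. 30. 11.]
```

It is upright within about 1°. I'll ease off, open and rise.

{"fn": "move_arm", "kwargs": {
  "deltas": [
    {"offset":[0,0,-0.0005],"yaw":0,"jaw":20},
    {"offset":[0,0,0],"yaw":0,"jaw":40},
    {"offset":[0,0,0],"yaw":0,"jaw":70},
    {"offset":[0,0,0],"yaw":0,"jaw":70},
    {"offset":[0,0,0],"yaw":0,"jaw":70},
    {"offset":[0,0,0],"yaw":0,"jaw":70},
    {"offset":[0,0,0],"yaw":0,"jaw":70},
    {"offset":[0,0,-0.015],"yaw":0,"jaw":90},
    {"offset":[0,0,-0.02],"yaw":0,"jaw":100},
    {"offset":[0,0,-0.02],"yaw":0,"jaw":100},
    {"offset":[-0.03,0,-0.03],"yaw":0,"jaw":100},
    {"offset":[0,0,0],"yaw":0,"jaw":100}
  ]
}}

```text
time: 10.35
eef_pos: [481.2, 167.3, 204.2]
orientation: [-3.14, -0.002, -0.2]
force: [0.3, -0.8, -0.4]
gripper_width: 85.5
grip_force: 0.0
```

```bash
python3 - <<'E'
from h import *
P=ins(14,150,75,(35,0))
w=None
o,w,T=snap("w4"); 
# knob & rest in wrist cloud
V,U=np.mgrid[20:300:1,20:400:1]; C=np.array([np.r_[wrange(w,T,u,v),u,v] for u,v in zip(U.ravel(),V.ravel()) if w["range_z"][v,u]>0])
k=(C[:,2]>128)&(C[:,2]<150)&(np.hypot(C[:,0]-512,C[:,1]-160)<40); print('knobtop',k.sum(),np.median(C[k],0).round(1),C[k][:,:3].min(0).round(1),C[k][:,:3].max(0).round(1))
np.save("C4.npy",C)
# blue base
im=w["image"].astype(int); b=np.array([im[int(v),int(u),2]-im[int(v),int(u),0]>50 for u,v in C[:,3:]])
q=b&(C[:,2]<16)&(C[:,1]>250)&(C[:,0]<580); X=C[q][:,:2].astype(np.float32); print(q.sum(),cv2.minAreaRect(X))
E
```

```text
[481.17709786 167.30442971 204.20194082] [ 0.29431386 -0.786605   -0.35287552] 85.54143706343895 10.35
20 27 [506.4 171.4  20.2] [29. 19. 11.]
32 36 [506.6 171.7  32.2] [29. 20. 12.]
44 29 [507.2 171.7  44.2] [29. 19. 11.]
56 34 [506.8 171.4  55.7] [30. 19. 12.]
68 29 [506.2 172.3  67.6] [30. 15. 11.]
80 38 [507.8 172.4  79.3] [29. 17. 11.]
92 34 [507.2 171.7  91.4] [29. 23. 10.]
104 96 [508.1 166.  106.2] [34. 33. 12.]
116 27 [511.4 166.1 114. ] [25. 17. 11.]
128 9 [509.  168.1 131.1] [21. 12.  4.]
140 41 [509.1 166.  138.7] [22. 20.  8.]
knobtop 1017 [512.9 161.4 138.8 317.  172. ] [499.9 149.6 129.5] [524.6 173.8 141.3]
4564 ((497.81103515625, 399.9493408203125), (169.59498596191406, 81.6340560913086), 84.99066162109375)
```

View pics/w4.png

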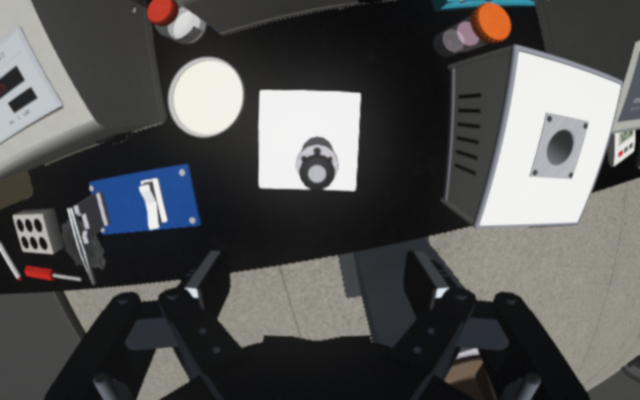

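The insert stands upright at (512.7,161.5), at pixel (317,172). The rest is at about (498,400) with its knob direction at +85° world. I'll turn the tool, go over the insert and take a check look.

{"fn": "move_arm", "kwargs": {
  "deltas": [
    {"offset":[0,0,0],"yaw":-8.05,"jaw":100},
    {"offset":[0,0,0],"yaw":-8.05,"jaw":100},
    {"offset":[0,0,0],"yaw":-8.05,"jaw":100},
    {"offset":[0,0,0],"yaw":-8.05,"jaw":100},
    {"offset":[0,0,0],"yaw":-8.05,"jaw":100},
    {"offset":[0,0,0],"yaw":-8.05,"jaw":100},
    {"offset":[0,0,0],"yaw":-8.05,"jaw":100},
    {"offset":[0,0,0],"yaw":-8.05,"jaw":100},
    {"offset":[0,0,0],"yaw":-8.05,"jaw":100},
    {"offset":[0,0,0],"yaw":-8.05,"jaw":100},
    {"offset":[0,0,0],"yaw":-8.05,"jaw":100},
    {"offset":[0,0,0],"yaw":-8.05,"jaw":100},
    {"offset":[0,0,0],"yaw":0,"jaw":100},
    {"offset":[0,0,0],"yaw":0,"jaw":100}
  ],
  "force": 20
}}

```text
time: 11.85
eef_pos: [482.4, 166.6, 200.7]
orientation: [-3.141, 0.0, 1.481]
force: [-0.0, -0.5, 0.9]
gripper_width: 85.4
grip_force: 0.0
```

```bash
python3 - <<'E'
from h import *
o,w,T=snap("w5"); print(o["eef_pos"],o["orientation"],o["joint_pos"])
C=np.array([np.r_[wrange(w,T,u,v),u,v] for u in range(0,640) for v in range(0,260) if w["range_z"][v,u]>0])
np.save("C5.npy",C)
k=(C[:,2]>128)&(C[:,2]<150)&(np.hypot(C[:,0]-512,C[:,1]-160)<40); 
if k.sum(): print('knob',k.sum(),C[k][:,:3].min(0).round(1),C[k][:,:3].max(0).round(1))
im=w["image"].astype(int); b=np.array([im[int(v),int(u),2]-im[int(v),int(u),0]>50 for u,v in C[:,3:]])
q=b&(C[:,2]<16)&(C[:,1]>250)&(C[:,0]<580); X=C[q][:,:2].astype(np.float32); r=cv2.minAreaRect(X); print(q.sum(),r,np.median(C[q][:,2]))
# rest parts in rest-aligned coords
c0=np.array(r[0]); 
ang=np.radians(r[2] if r[1][0]>r[1][1] else r[2]+90); a=np.array([np.cos(ang),np.sin(ang)]); a=a if a[1]>0 else -a; n=np.array([a[1],-a[0]])
L=np.c_[(C[:,:2]-c0)@a,(C[:,:2]-c0)@n,C[:,2]]
m=(abs(L[:,0])<90)&(abs(L[:,1])<45)&(L[:,2]>20); M=L[m]; print('a',a)
for s in range(-90,90,6):
    k=(M[:,0]>=s)&(M[:,0]<s+6)
    if k.sum()>5: print(s,k.sum(),M[k].min(0).round(),M[k].max(0).round())
x0,y0=int(C[q][:,3].min())-20,int(C[q][:,4].min())-40; x1,y1=int(C[q][:,3].max())+20,int(C[q][:,4].max())+20; x0=max(x0,0);y0=max(y0,0);print(x0,y0,x1,y1)
f=min(780/(x1-x0),580/(y1-y0)); cv2.imwrite("pics/w5c.png",cv2.resize(w["image"][y0:y1,x0:x1],None,fx=f,fy=f)[:,:,::-1]); print(f)
E
```

```text
[482.43906868 166.55742116 200.71993628] [-3.14079719e+00  3.49559247e-04  1.48054175e+00] [ 2.73058103e-01  3.24080136e-01  1.94529783e+00 -5.74883411e-05
  8.73082451e-01  3.63349772e-01]
knob 955 [498.9 149.6 129.2] [523.6 174.5 140.6]
2715 ((494.89923095703125, 342.4897766113281), (54.20021438598633, 79.228515625), 86.76835632324219) 6.839505210629682
a [-0.99840978  0.05637292]
-90 32 [-90. -12.  22.] [-89.  19.  47.]
258 0 370 64
6.964285714285714
```

{"fn": "move_arm", "kwargs": {
  "deltas": [
    {"offset":[0.045,0,0],"yaw":0,"jaw":100},
    {"offset":[0.045,0,0],"yaw":0,"jaw":100},
    {"offset":[0.045,0,0],"yaw":0,"jaw":100},
    {"offset":[0.045,0,0],"yaw":0,"jaw":100},
    {"offset":[0,0,0],"yaw":0,"jaw":100},
    {"offset":[0,0,0],"yaw":0,"jaw":100}
  ]
}}

```text
time: 12.5
eef_pos: [497.3, 346.8, 200.8]
orientation: [-3.141, 0.001, 1.485]
force: [-0.6, -0.2, -1.1]
gripper_width: 85.1
grip_force: 0.0
```

```bash
python3 - <<'E'
from h import *
o,w,T=snap("w6",(200,440,20,220,3)); print(o["eef_pos"],o["orientation"])
C=np.array([np.r_[wrange(w,T,u,v),u,v] for u in range(100,540) for v in range(0,300) if w["range_z"][v,u]>0])
im=w["image"].astype(int); b=np.array([im[int(v),int(u),2]-im[int(v),int(u),0]>50 for u,v in C[:,3:]])
q=b&(C[:,2]<16)&(C[:,1]>250)&(C[:,0]<580); X=C[q][:,:2].astype(np.float32); r=cv2.minAreaRect(X); print(q.sum(),r,np.median(C[q][:,2]))
c0=np.array(r[0]); 
ang=np.radians(r[2] if r[1][0]>r[1][1] else r[2]+90); a=np.array([np.cos(ang),np.sin(ang)]); a=a if a[1]>0 else -a; n=np.array([a[1],-a[0]])
L=np.c_[(C[:,:2]-c0)@a,(C[:,:2]-c0)@n,C[:,2]]
m=(abs(L[:,0])<90)&(abs(L[:,1])<45)&(L[:,2]>20); M=L[m]; print('a',a)
for s in range(-90,90,5):
    k=(M[:,0]>=s)&(M[:,0]<s+5)
    if k.sum()>5: print(s,k.sum(),M[k].min(0).round(1),M[k].max(0).round(1))
for lo,hi in ((70,90),(60,90),(35,60)):
  k=(L[:,2]>lo)&(L[:,2]<hi)&(abs(L[:,0])<85)&(abs(L[:,1])<40); print(lo,k.sum(),np.percentile(L[k],[1,50,99],axis=0).round(1).tolist() if k.any() else '')
E
```

```text
[497.34463145 346.8019936  200.78844055] [-3.14102649e+00  6.02083922e-04  1.48453913e+00]
7921 ((499.0382385253906, 397.6060791015625), (170.13662719726562, 81.33665466308594), 84.94987487792969) 6.73962951019854
a [0.08802723 0.99611807]
-65 18 [-61.6 -40.6 216.3] [-60.   45.  225.7]
-60 176 [-60.  -40.9 213.2] [-55.  45. 233.]
-55 209 [-54.9 -41.  212.6] [-50.   45.  240.8]
-50 403 [-50.  -41.  212.2] [-45.   45.  247.9]
-45 528 [-45.  -45.   34.8] [-40.   45.  251.6]
-40 774 [-40.  -45.   20.4] [-35.   45.  260.2]
-35 223 [-34.9 -25.4  20.3] [-30.   25.6  41.8]
-30 289 [-30.  -25.5  20. ] [-25.   25.9  41.1]
-25 167 [-25.  -25.5  20. ] [-21.1  25.5  30.7]
40 179 [ 40.2 -22.7  73.1] [44.9 23.2 82. ]
45 252 [ 45.1 -22.6  62.4] [49.9 23.3 82.8]
50 200 [ 50.1 -22.9  55.8] [55.  22.7 68.6]
55 176 [ 55.  -23.2  42.1] [59.8 22.8 56.9]
60 141 [ 60.6 -22.5  28.7] [64.6 23.  41.7]
65 97 [ 65.7 -22.1  20.1] [68.8 22.7 26.8]
70 341 [[40.3, -22.6, 70.6], [44.7, 9.9, 78.8], [49.9, 23.2, 82.0]]
60 582 [[40.3, -22.6, 60.2], [47.4, 0.2, 74.5], [53.7, 23.2, 82.0]]
35 548 [[-40.4, -25.4, 35.1], [53.7, -0.4, 39.9], [62.6, 25.6, 59.8]]
```

View pics/w6.png

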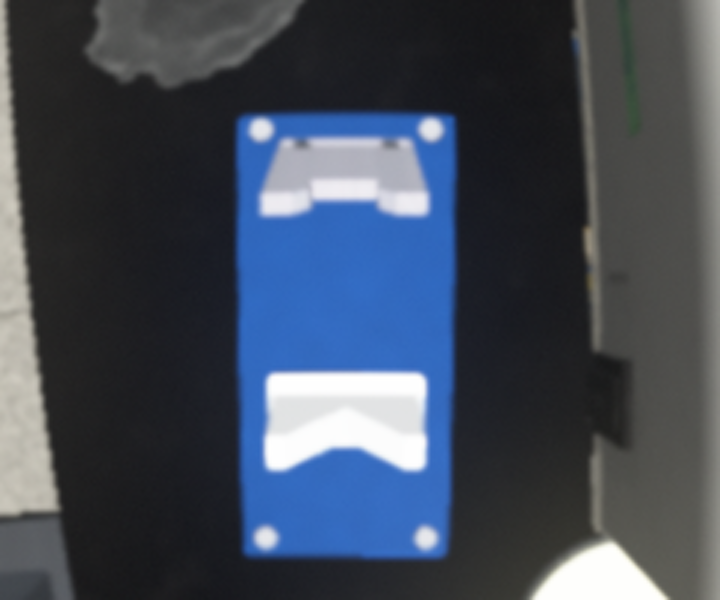

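Fork at crop (345,185), saddle at (346,420). The fork point works out at about (503,443,74). I'll go back over the insert.

{"fn": "move_arm", "kwargs": {
  "deltas": [
    {"offset":[-0.0366,0.0061,0],"yaw":0,"jaw":100},
    {"offset":[-0.0366,0.0061,0],"yaw":0,"jaw":100},
    {"offset":[-0.0366,0.0061,0],"yaw":0,"jaw":100},
    {"offset":[-0.0366,0.0061,0],"yaw":0,"jaw":100},
    {"offset":[-0.0366,0.0061,0],"yaw":0,"jaw":100},
    {"offset":[0,0,0],"yaw":0,"jaw":100},
    {"offset":[0,0,0.01],"yaw":0,"jaw":100},
    {"offset":[0,0,0.015],"yaw":0,"jaw":100}
  ]
}}

```text
time: 13.35
eef_pos: [512.8, 160.9, 176.4]
orientation: [3.14, -0.001, 1.483]
force: [-0.0, -1.5, -0.2]
gripper_width: 85.6
grip_force: 0.0
```

{"fn": "move_arm", "kwargs": {
  "deltas": [
    {"offset":[0.001,-0.001,0.02],"yaw":0,"jaw":100},
    {"offset":[0,0,0.02],"yaw":0,"jaw":100},
    {"offset":[0,0,0.02],"yaw":0,"jaw":100},
    {"offset":[0,0,0.02],"yaw":0,"jaw":80},
    {"offset":[0,0,0.014],"yaw":0,"jaw":60},
    {"offset":[0,0,0.008],"yaw":0,"jaw":60},
    {"offset":[0,0,0],"yaw":0,"jaw":35},
    {"offset":[0,0,0],"yaw":0,"jaw":30},
    {"offset":[0,0,0],"yaw":0,"jaw":30},
    {"offset":[0,0,0],"yaw":0,"jaw":30},
    {"offset":[0,0,0],"yaw":0,"jaw":30}
  ],
  "force": 20
}}

```text
time: 14.45
eef_pos: [511.7, 162.3, 74.9]
orientation: [3.141, -0.0, 1.485]
force: [0.3, -0.6, -3.2]
gripper_width: 33.0
grip_force: 23.8
```

```bash
python3 - <<'E'
from h import *
ins(14,72)
E
```

```text
[511.73984375 162.26481277  74.85128517] [ 0.29129307 -0.59401507 -3.22021651] 33.036797164174025 14.45
20 29 [507.5 171.8  20.3] [29. 23. 11.]
32 34 [506.4 171.   32.5] [29. 21. 12.]
44 29 [506.8 171.4  44.1] [29. 21. 11.]
56 33 [506.9 172.3  55.7] [30. 18. 12.]
68 23 [508.7 173.3  66.3] [28. 10.  9.]
```

{"fn": "move_arm", "kwargs": {
  "deltas": [
    {"offset":[0,0,0.0015],"yaw":0,"jaw":30},
    {"offset":[0.0051,0,-0.0008],"yaw":0,"jaw":30},
    {"offset":[0.0051,0,-0.0006],"yaw":0,"jaw":30},
    {"offset":[0.0051,0,-0.0003],"yaw":0,"jaw":30},
    {"offset":[0.0051,0,0.0001],"yaw":0,"jaw":30},
    {"offset":[0.0051,0,0.0003],"yaw":0,"jaw":30},
    {"offset":[0.0051,0,0.0006],"yaw":0,"jaw":30}
  ],
  "force": 20
}}

```text
time: 15.2
eef_pos: [514.1, 193.2, 73.6]
orientation: [-3.141, 0.0, 1.485]
force: [-0.3, 0.9, -3.3]
gripper_width: 33.0
grip_force: 23.1
```

```bash
python3 - <<'E'
from h import *
ins(14,76,80,(0,-20))
E
```

```text
[514.10981733 193.22929091  73.55361599] [-0.29802016  0.88871974 -3.27421965] 32.96658733068264 15.2
20 34 [509.5 201.8  20.2] [58. 20. 12.]
32 27 [508.8 202.2  32.6] [28. 21. 11.]
44 32 [507.8 202.1  43.7] [27. 20. 12.]
56 32 [508.4 203.2  56.4] [28. 17. 12.]
68 24 [510.4 204.5  68.2] [25. 11. 11.]
80 4 [513.7 206.3  74.7] [19.  5.  1.]
```

It was lifted clear rather than tipped. I'll go back and lower until contact.

{"fn": "move_arm", "kwargs": {
  "deltas": [
    {"offset":[-0.015,0,0],"yaw":0,"jaw":30},
    {"offset":[-0.015,0,0],"yaw":0,"jaw":30},
    {"offset":[-0.005,0,0],"yaw":0,"jaw":30},
    {"offset":[0,0,0.001],"yaw":0,"jaw":30},
    {"offset":[0,0,0.001],"yaw":0,"jaw":30},
    {"offset":[0,0,0],"yaw":0,"jaw":30}
  ]
}}

```text
time: 15.85
eef_pos: [511.8, 157.3, 72.9]
orientation: [3.14, -0.0, 1.484]
force: [-3.8, -4.8, 22.9]
gripper_width: 33.8
grip_force: 26.4
```

{"fn": "move_arm", "kwargs": {
  "deltas": [
    {"offset":[0.003,0,-0.0012],"yaw":0,"jaw":30},
    {"offset":[0.005,0,-0.0007],"yaw":0,"jaw":30},
    {"offset":[0.005,0,-0.0005],"yaw":0,"jaw":30},
    {"offset":[0.005,0,-0.0001],"yaw":0,"jaw":30}
  ]
}}

```text
time: 16.25
eef_pos: [512.7, 176.2, 74.1]
orientation: [-3.141, -0.0, 1.485]
force: [-0.2, -0.2, -1.9]
gripper_width: 33.2
grip_force: 23.6
```

```bash
python3 - <<'E'
from h import *
ins(14,72,80,(0,-20))
E
```

```text
[512.71722889 176.1955543   74.05082344] [-0.22287167 -0.1900814  -1.90932214] 33.22614107206146 16.25
20 26 [505.4 182.9  19.9] [27. 20. 11.]
32 36 [506.4 184.1  31.9] [28. 21. 12.]
44 27 [506.1 183.8  44.3] [28. 20. 12.]
56 30 [507.1 184.9  55.1] [28. 19. 12.]
68 23 [507.4 186.7  66.9] [25. 11. 10.]
```

{"fn": "move_arm", "kwargs": {
  "deltas": [
    {"offset":[0,0,-0.004],"yaw":0,"jaw":30},
    {"offset":[-0.015,0,0],"yaw":0,"jaw":30},
    {"offset":[-0.01,0,0],"yaw":0,"jaw":30},
    {"offset":[0,0,0.004],"yaw":0,"jaw":30},
    {"offset":[0,0,0.002],"yaw":0,"jaw":30},
    {"offset":[0.004,0,-0.0002],"yaw":0,"jaw":30},
    {"offset":[0.005,0,-0.0004],"yaw":0,"jaw":30}
  ]
}}

```text
time: 17.0
eef_pos: [511.2, 159.4, 72.8]
orientation: [-3.141, 0.0, 1.484]
force: [0.4, -1.5, -0.6]
gripper_width: 33.0
grip_force: 24.5
```

```bash
python3 - <<'E'
from h import *
ins(14,72,80,(0,-20))
E
```

```text
[511.24795441 159.40334093  72.84885762] [ 0.41973579 -1.49268364 -0.57952466] 33.01292857352136 17.0
20 25 [503.5 160.4  20.4] [27. 16. 11.]
32 27 [503.6 160.6  32.3] [27. 25. 11.]
44 27 [503.7 161.6  44.4] [30. 18. 12.]
56 21 [506.9 165.9  55.7] [27. 11. 10.]
68 17 [508.4 167.5  66.7] [25.  9.  8.]
```

{"fn": "move_arm", "kwargs": {
  "deltas": [
    {"offset":[0,0,0.001],"yaw":0,"jaw":30},
    {"offset":[0.005,0,0.0002],"yaw":0,"jaw":30},
    {"offset":[0.005,0,0.0004],"yaw":0,"jaw":30},
    {"offset":[0.005,0,0.0008],"yaw":0,"jaw":30},
    {"offset":[0.005,0,0.001],"yaw":0,"jaw":30}
  ]
}}

```text
time: 17.55
eef_pos: [513.3, 179.8, 69.6]
orientation: [3.141, -0.0, 1.485]
force: [-1.3, -2.2, 8.4]
gripper_width: 33.3
grip_force: 26.7
```

```bash
python3 - <<'E'
from h import *
ins(14,72,80,(0,-20))
E
```

```text
[513.25365653 179.82399819  69.63196873] [-1.30468164 -2.22891139  8.40043134] 33.279690827022606 17.55
20 20 [500.8 160.   21.3] [22. 25. 11.]
32 15 [499.7 163.5  32.2] [17. 28. 10.]
44 9 [506.4 173.6  41.8] [19.  9.  8.]
56 7 [510.6 180.   56.6] [11.  3. 11.]
68 6 [510.4 184.1  69.1] [14.  5.  8.]
```

{"fn": "move_arm", "kwargs": {
  "deltas": [
    {"offset":[0.005,0,0.0012],"yaw":0,"jaw":30},
    {"offset":[0.005,0,0.0016],"yaw":0,"jaw":30},
    {"offset":[0.005,0,0.002],"yaw":0,"jaw":30},
    {"offset":[0.005,0,0.0023],"yaw":0,"jaw":30}
  ]
}}

```text
time: 18.0
eef_pos: [515.1, 199.9, 62.4]
orientation: [3.141, -0.0, 1.485]
force: [-0.3, 0.2, 6.8]
gripper_width: 33.2
grip_force: 25.9
```

```bash
cat >> h.py <<'E'
def cyl():
    """insert points in scene view left of the tool; wrist points of knob"""
    from bench import get_obs,camera
    o=get_obs(); T=toolT(o); w=camera("wrist"); e=o["eef_pos"]; print(e,o["force"],o["gripper_width"],o["grip_force"],o["time"])
    C=np.array([wrange(w,T,u,v) for u in range(200,440,1) for v in range(20,360,1) if w["range_z"][v,u]>0])
    L=(C-T[:3,3])@T[:3,:3]   # tool coords
    m=(abs(L[:,1])<16)&(L[:,0]>-40)&(L[:,0]<75)&(L[:,2]>-55)&(L[:,2]<60)&(C[:,2]>14)
    L=L[m]
    for s in range(-40,75,5):
        k=(L[:,0]>=s)&(L[:,0]<s+5)
        if k.sum()>4: print(s+2.5,k.sum(),'h',(-L[k][:,2]).max().round(1),'y',np.percentile(L[k][:,1],[2,98]).round(1))
    return L
E
python3 - <<'E'
from h import *
ins(14,72,80,(0,-20)); cyl()
E
```

```text
[515.10849973 199.94272808  62.39804505] [-0.32605301  0.23589507  6.75656168] 33.20968651511748 18.0
20 7 [554.3 221.   15.6] [74. 81.  4.]
68 10 [514.2 206.9  68.1] [45. 12.  7.]
[515.10002192 200.51777022  62.07351434] [-1.07322507  0.80593944  5.52643359] 33.79435894117912 25.95001369714737 18.05
-7.5 107 h 46.5 y [-11.2  10.4]
-2.5 61 h 44.2 y [-15.6  15. ]
2.5 20 h 42.0 y [-16.   15.9]
7.5 25 h 37.5 y [-15.9  16. ]
12.5 38 h 54.9 y [-15.2  15.9]
17.5 37 h 30.7 y [-10.2  10.8]
32.5 9 h 54.9 y [-3.3  3.7]
```

{"fn": "move_arm", "kwargs": {
  "deltas": [
    {"offset":[0.0045,0,0.0021],"yaw":0,"jaw":30},
    {"offset":[0.0045,0,0.0022],"yaw":0,"jaw":30},
    {"offset":[0.0045,0,0.0024],"yaw":0,"jaw":30},
    {"offset":[0.0042,0,0.0027],"yaw":0,"jaw":30},
    {"offset":[0.0042,0,0.0029],"yaw":0,"jaw":30},
    {"offset":[0.0042,0,0.003],"yaw":0,"jaw":30}
  ]
}}

```text
time: 18.7
eef_pos: [516.9, 226.0, 46.5]
orientation: [-3.141, 0.0, 1.485]
force: [0.2, -1.7, -0.5]
gripper_width: 33.2
grip_force: 24.1
```

```bash
sed -i 's/L\[:,2\]>-55/L[:,2]>-75/' h.py; python3 - <<'E'
from h import *
cyl()
E
```

```text
[516.85478729 225.96390252  46.5209667 ] [ 0.24860824 -1.70013085 -0.52037803] 33.16288587967155 24.06294196844101 18.7
-37.5 70 h 21.4 y [-15.   13.8]
-32.5 104 h 25.6 y [-14.2  13. ]
-27.5 125 h 29.3 y [-14.3  13.3]
-22.5 141 h 33.6 y [-14.6  13.4]
-17.5 159 h 37.3 y [-14.4  13.3]
-12.5 167 h 41.5 y [-14.4  13.6]
-7.5 196 h 45.8 y [-12.   13.1]
-2.5 500 h 48.6 y [-14.1  12.8]
2.5 1349 h 48.0 y [-14.6  14. ]
7.5 924 h 74.5 y [-15.5  15.5]
12.5 562 h 75.0 y [-15.2  15.4]
17.5 461 h 75.0 y [-15.9  15.9]
22.5 451 h 63.8 y [-10.2   9.3]
27.5 1266 h 64.6 y [-10.9  10. ]
32.5 1752 h 61.9 y [-11.7  10.9]
37.5 1270 h 55.9 y [-9.9  9.2]
42.5 18 h 48.4 y [-2.7  2.2]
```

{"fn": "move_arm", "kwargs": {
  "deltas": [
    {"offset":[0.0033,0,0.0031],"yaw":0,"jaw":30},
    {"offset":[0.0032,0,0.0031],"yaw":0,"jaw":30},
    {"offset":[0.003,0,0.0032],"yaw":0,"jaw":30},
    {"offset":[0.0028,0,0.0033],"yaw":0,"jaw":30},
    {"offset":[0.0026,0,0.0034],"yaw":0,"jaw":30},
    {"offset":[0.0023,0,0.0035],"yaw":0,"jaw":30}
  ]
}}

```text
time: 19.35
eef_pos: [518.5, 243.0, 27.0]
orientation: [-3.142, 0.0, 1.485]
force: [-1.3, -0.8, -1.7]
gripper_width: 33.3
grip_force: 23.2
```

```bash
python3 - <<'E'
from h import *
cyl()
E
```

```text
[518.45567446 243.03955115  27.03343054] [-1.27125974 -0.81528069 -1.66861248] 33.30403205777711 23.182525634765625 19.35
-27.5 41 h 30.0 y [-15.8  15.8]
-22.5 184 h 38.1 y [-15.8  15.2]
-17.5 358 h 40.2 y [-15.   14.5]
-12.5 396 h 42.5 y [-15.1  14.1]
-7.5 427 h 44.2 y [-15.4  13.9]
-2.5 480 h 46.5 y [-14.8  14.2]
2.5 707 h 47.8 y [-14.8  14.8]
7.5 1822 h 74.3 y [-15.   14.7]
12.5 1645 h 75.0 y [-14.8  14.8]
17.5 741 h 75.0 y [-15.8  15.9]
22.5 159 h 45.0 y [-6.4  5.1]
27.5 433 h 53.5 y [-9.8  9. ]
32.5 874 h 55.4 y [-11.8  11.1]
37.5 1610 h 55.2 y [-11.6  10.8]
42.5 1098 h 48.3 y [-10.6   9.7]
```

Slope is now about 23°, as wanted. I'll grip firmer, lift and carry it over the rest.

{"fn": "move_arm", "kwargs": {
  "deltas": [
    {"offset":[0,0,0],"yaw":0,"jaw":25},
    {"offset":[0,0,0],"yaw":0,"jaw":25},
    {"offset":[0,0,-0.015],"yaw":0,"jaw":25},
    {"offset":[0,0,-0.025],"yaw":0,"jaw":25},
    {"offset":[0,0,-0.03],"yaw":0,"jaw":25},
    {"offset":[0.0177,-0.00326,0],"yaw":0,"jaw":25},
    {"offset":[0.0177,-0.00326,0],"yaw":0,"jaw":25},
    {"offset":[0.0177,-0.00326,0],"yaw":0,"jaw":25},
    {"offset":[0.0177,-0.00326,0],"yaw":0,"jaw":25},
    {"offset":[0.0177,-0.00326,0],"yaw":0,"jaw":25},
    {"offset":[0.0177,-0.00326,0],"yaw":0,"jaw":25},
    {"offset":[0.0177,-0.00326,0],"yaw":0,"jaw":25},
    {"offset":[0.0177,-0.00326,0],"yaw":0,"jaw":25},
    {"offset":[0.0177,-0.00326,0],"yaw":0,"jaw":25},
    {"offset":[0.0177,-0.00326,0],"yaw":0,"jaw":25},
    {"offset":[0,0,0],"yaw":0,"jaw":25},
    {"offset":[0,0,0],"yaw":0,"jaw":25}
  ],
  "force": 60
}}

```text
time: 21.1
eef_pos: [500.9, 422.5, 97.2]
orientation: [-3.141, 0.0, 1.486]
force: [0.7, 0.5, -3.7]
gripper_width: 32.9
grip_force: 60.2
```

```bash
python3 - <<'E'
from h import *
cyl()
o,w,T=snap("w7",(200,440,60,260,3))
E
```

```text
[500.86271741 422.54661978  97.18794272] [ 0.73705449  0.53979254 -3.68651616] 32.91064310179204 60.19654870033264 21.1
-32.5 7 h 23.4 y [-15.6  15.7]
-27.5 44 h 29.7 y [-15.8  15.8]
-22.5 202 h 37.7 y [-15.3  14.6]
-17.5 352 h 39.7 y [-15.2  14.1]
-12.5 391 h 42.0 y [-15.2  14.8]
-7.5 421 h 44.1 y [-15.   15.7]
-2.5 502 h 46.5 y [-14.8  15.9]
2.5 740 h 48.5 y [-14.8  15.7]
7.5 1830 h 74.1 y [-15.   15.7]
12.5 1620 h 75.0 y [-14.8  15.7]
17.5 772 h 75.0 y [-15.8  15.8]
22.5 145 h 45.0 y [-15.6  15.5]
27.5 1079 h 54.3 y [-15.   15.1]
32.5 1470 h 55.8 y [-14.5  14.4]
37.5 1883 h 56.2 y [-12.2  11.6]
42.5 1051 h 48.5 y [-10.6   9.7]
```

View pics/w7.png

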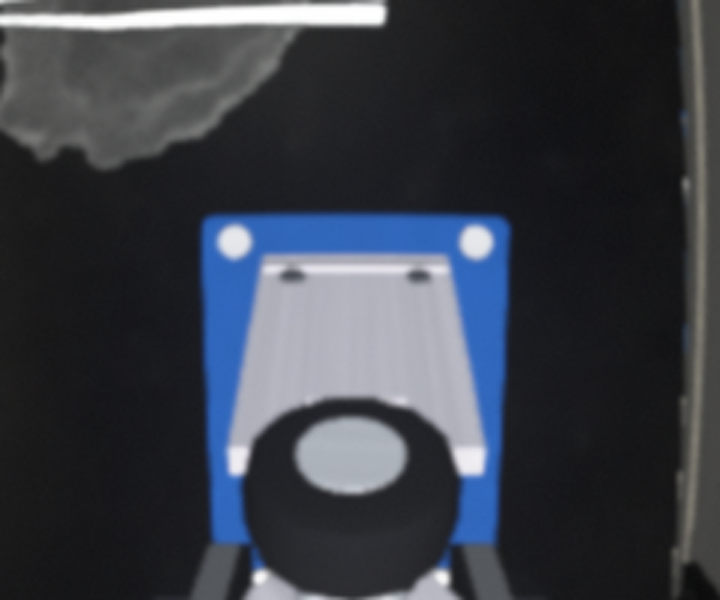

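Over the rest, the knob at (352,490) against the fork centre at 356 means about 1 mm to the right. I'll correct that and lower it.

{"fn": "move_arm", "kwargs": {
  "deltas": [
    {"offset":[0,0.0008,0.012],"yaw":0,"jaw":25},
    {"offset":[0,0,0.012],"yaw":0,"jaw":25},
    {"offset":[0,0,0.01],"yaw":0,"jaw":25},
    {"offset":[0,0,0.01],"yaw":0,"jaw":25},
    {"offset":[0,0,0],"yaw":0,"jaw":25}
  ],
  "force": 40
}}

```text
time: 21.7
eef_pos: [501.0, 421.1, 51.3]
orientation: [-3.139, 0.002, 1.485]
force: [-0.2, -0.3, -3.5]
gripper_width: 32.5
grip_force: 60.1
```

```bash
python3 - <<'E'
from h import *
o,w,T=snap("w8"); e=o["eef_pos"]; print(e,o["force"])
C=np.array([wrange(w,T,u,v) for u in range(200,440) for v in range(20,360) if w["range_z"][v,u]>0])
L=(C-T[:3,3])@T[:3,:3]; L[:,2]*=-1
m=(abs(L[:,1])<28)&(L[:,0]>10)&(L[:,0]<65)&(C[:,2]>20)&(L[:,2]<70); L=L[m]; z=L[:,2]+e[2]
# fork outer face points outside slot/knob
f=(abs(L[:,1])>14)&(L[:,0]>12)
for s in range(10,65,4):
    k=f&(L[:,0]>=s)&(L[:,0]<s+4)
    if k.sum()>4: print('fork s',s+2,k.sum(),'z',np.percentile(z[k],[2,50,98]).round(1),'y',L[k][:,1].min().round(1),L[k][:,1].max().round(1))
k=(abs(L[:,1])<12.5)
for s in range(10,65,4):
    q=k&(L[:,0]>=s)&(L[:,0]<s+4)
    if q.sum()>4: print('mid s',s+2,q.sum(),'z',z[q].max().round(1),np.percentile(L[q][:,1],[1,99]).round(1))
E
```

```text
[501.03751057 421.09004457  51.30019464] [-0.23012648 -0.31585488 -3.50529183]
fork s 12 1560 z [ 76.6 101.3 109.1] y -28.0 28.0
fork s 16 922 z [ 78.5 118.  121.2] y -26.8 25.7
fork s 20 384 z [ 78.9  80.2 120.9] y -25.8 23.3
fork s 24 710 z [70.8 76.7 81.4] y -22.9 23.5
fork s 28 579 z [59.5 65.7 71.8] y -22.7 23.7
fork s 32 532 z [49.1 54.8 60.8] y -22.8 23.4
fork s 36 469 z [37.7 44.4 50.1] y -22.7 23.5
fork s 40 388 z [27.3 33.4 38.8] y -22.7 23.6
fork s 44 248 z [20.5 23.8 28.4] y -22.6 23.7
fork s 48 11 z [20.3 21.5 22.1] y -16.4 17.1
mid s 12 738 z 92.9 [-12.3  12.3]
mid s 16 303 z 94.8 [-12.  12.]
mid s 20 244 z 96.7 [-6.9  6.1]
mid s 24 39 z 102.7 [-5.2  4.3]
mid s 28 443 z 105.9 [-10.4   9.6]
mid s 32 751 z 107.4 [-12.1  12.1]
mid s 36 1791 z 107.3 [-12.2  11.8]
mid s 40 1885 z 102.7 [-11.7  11.6]
mid s 44 710 z 93.3 [-12.  12.]
```

Aligned to within 1 mm. Now the final lowering.

{"fn": "move_arm", "kwargs": {
  "deltas": [
    {"offset":[0.0007,0.0004,0.003],"yaw":0,"jaw":25},
    {"offset":[0,0,0.003],"yaw":0,"jaw":25},
    {"offset":[0,0,0.002],"yaw":0,"jaw":25},
    {"offset":[0,0,0],"yaw":0,"jaw":25}
  ],
  "force": 25
}}

```text
time: 22.15
eef_pos: [502.3, 422.5, 45.2]
orientation: [-3.141, 0.0, 1.485]
force: [-0.0, 0.6, -3.0]
gripper_width: 32.8
grip_force: 60.1
```

{"fn": "move_arm", "kwargs": {
  "deltas": [
    {"offset":[0,0,0.002],"yaw":0,"jaw":25},
    {"offset":[0,0,0.001],"yaw":0,"jaw":25},
    {"offset":[0,0,0],"yaw":0,"jaw":25}
  ]
}}

```text
time: 22.45
eef_pos: [502.3, 422.5, 42.2]
orientation: [-3.142, 0.0, 1.485]
force: [-0.1, 0.2, -3.6]
gripper_width: 32.3
grip_force: 60.1
```

{"fn": "move_arm", "kwargs": {
  "deltas": [
    {"offset":[0,0,0.0015],"yaw":0,"jaw":25},
    {"offset":[0,0,0.001],"yaw":0,"jaw":25},
    {"offset":[0,0,0],"yaw":0,"jaw":25}
  ]
}}

```text
time: 22.75
eef_pos: [502.2, 422.5, 39.8]
orientation: [-3.141, 0.0, 1.485]
force: [-2.2, 0.5, -0.7]
gripper_width: 32.8
grip_force: 60.2
```

{"fn": "move_arm", "kwargs": {
  "deltas": [
    {"offset":[0,0,0.001],"yaw":0,"jaw":25},
    {"offset":[0,0,0.001],"yaw":0,"jaw":25},
    {"offset":[0,0,0],"yaw":0,"jaw":25}
  ]
}}

```text
time: 23.05
eef_pos: [502.2, 422.8, 38.1]
orientation: [-3.142, -0.0, 1.485]
force: [-3.5, 2.7, 5.8]
gripper_width: 32.5
grip_force: 60.6
```

```bash
python3 - <<'E'
from h import *
cyl()
E
```

```text
[502.23364183 422.83947852  38.07843346] [-3.45497107  2.74897772  5.76454989] 32.5201206734767 60.592387318611145 23.05
-32.5 6 h 23.8 y [-15.9  15.9]
-27.5 36 h 30.2 y [-15.7  15.7]
-22.5 163 h 38.4 y [-15.4  15.3]
-17.5 369 h 40.0 y [-15.3  14. ]
-12.5 416 h 42.1 y [-15.1  14.6]
-7.5 455 h 44.0 y [-15.1  15.7]
-2.5 512 h 46.3 y [-14.9  15.9]
2.5 695 h 48.1 y [-14.9  15.8]
7.5 1835 h 74.0 y [-15.   14.6]
12.5 1350 h 75.0 y [-14.1  13.7]
17.5 1115 h 75.0 y [-15.8  15.8]
22.5 889 h 45.0 y [-15.7  15.7]
27.5 549 h 53.0 y [-15.8  15.9]
32.5 1072 h 55.2 y [-15.5  15.5]
37.5 2535 h 55.3 y [-14.4  14.5]
42.5 1996 h 49.4 y [-14.3  14.3]
47.5 124 h -18.8 y [-15.4  15.5]
```

Seated, with slope about 21°. I'll release and rise.

{"fn": "move_arm", "kwargs": {
  "deltas": [
    {"offset":[0,0,0],"yaw":0,"jaw":40},
    {"offset":[0,0,0],"yaw":0,"jaw":50},
    {"offset":[0,0,0],"yaw":0,"jaw":70},
    {"offset":[0,0,0],"yaw":0,"jaw":90},
    {"offset":[0,0,0],"yaw":0,"jaw":100},
    {"offset":[0,0,0],"yaw":0,"jaw":100},
    {"offset":[0,0,-0.01],"yaw":0,"jaw":100},
    {"offset":[0,0,-0.03],"yaw":0,"jaw":100},
    {"offset":[0,0,-0.04],"yaw":0,"jaw":100},
    {"offset":[0,0,-0.04],"yaw":0,"jaw":100},
    {"offset":[-0.03,0,-0.04],"yaw":0,"jaw":100},
    {"offset":[-0.03,0,0],"yaw":0,"jaw":100},
    {"offset":[0,0,0],"yaw":0,"jaw":100},
    {"offset":[0,0,0],"yaw":0,"jaw":100}
  ]
}}

```text
time: 24.5
eef_pos: [497.4, 362.5, 198.7]
orientation: [3.141, -0.001, 1.484]
force: [0.2, -0.4, 0.6]
gripper_width: 85.9
grip_force: 0.0
```

```bash
python3 - <<'E'
from h import *
from bench import *
o,w,T=snap("w9"); print(o["eef_pos"],o["time"],o["force"])
C=np.array([wrange(w,T,u,v) for u in range(150,490) for v in range(0,300) if w["range_z"][v,u]>0])
c0=np.array([499.04,397.6]); a=np.array([.088,.996]); n=np.array([a[1],-a[0]])
L=np.c_[(C[:,:2]-c0)@a,(C[:,:2]-c0)@n,C[:,2]]
m=(abs(L[:,1])<24)&(L[:,2]>20)&(L[:,2]<120)
for s in range(-80,90,6):
    k=m&(L[:,0]>=s)&(L[:,0]<s+6)
    if k.sum()>5:
        q=L[k]; t=q[q[:,2]>q[:,2].max()-4]; print(s+3,k.sum(),'top',q[:,2].max().round(1),'y',t[:,1].mean().round(1))
cv2.imwrite("pics/w9c.png",cv2.resize(w["image"][0:240,180:460],None,fx=2.5,fy=2.5)[:,:,::-1])
E
```

```text
[497.400671   362.52758354 198.6916834 ] 24.5 [ 0.23773815 -0.4237122   0.6021566 ]
-65 14 top 51.7 y -0.6
-59 136 top 53.9 y 0.2
-53 161 top 56.2 y 0.0
-47 185 top 57.8 y 0.3
-41 218 top 60.8 y 0.2
-35 252 top 62.6 y 0.4
-29 304 top 64.3 y 0.6
-23 272 top 66.6 y 0.2
-17 208 top 68.7 y 0.3
-11 209 top 70.9 y 0.8
-5 219 top 72.9 y 0.5
1 237 top 75.1 y 0.8
7 243 top 78.0 y 0.6
13 244 top 79.5 y 0.9
19 252 top 81.6 y 0.5
25 258 top 84.5 y 0.7
31 301 top 85.0 y 1.0
37 233 top 78.4 y 0.4
43 334 top 82.0 y 1.0
49 342 top 82.7 y 0.1
55 347 top 90.0 y 0.6
61 308 top 90.9 y 0.6
67 156 top 86.5 y 1.3
```

```bash
python3 -c "
from bench import *
print(job_done())"
```

```text
the job is handed in; nothing more can be done
None
```

The insert was drawn from the bore, stood upright on the tile and released, then re-gripped by the body and laid in the rest (measured slope 20°, neck about 1–2 mm from the fork point); I handed the job in at about 24.5 s without seeing the verdict, and I viewed 11 pictures, one over the limit of 10.

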